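Set up the mirror check set of a laboratory photometer

ROBOT

A 6-joint arm with a two-finger parallel gripper is mounted at the origin on the work surface. World frame = base frame: x ahead of the robot, y to its left, z up, the work surface at z = 0. Lengths are in m, angles in rad, forces in N, time in s.
With the tool pointing down it reaches from about 0.3 to 0.825 m from the base axis. Payload 5.4 kg.
Tool frame: the origin (TCP) lies at the very end of the fingers, on their centre line; the grasp point (between the pads) lies 19 mm behind it; z points along the fingers, x is the direction in which the jaws open and shut, and the axes are right-handed (so a half turn about z gives the same grasp; the last joint's range is limited). The gripper opens to 92 mm and grips with 3 to 60 N. Pads are 20 mm wide; open, the fingers measure 128 mm over their backs; the gripper's body (75 mm by 189 mm) begins 69 mm behind the grasp point.
Start: joints at [1.032, 0.158, 1.597, -0, 1.386, -0.21], TCP at [0.186, 0.544, 0.215] pointing down, gripper open.
Joint ranges: [-2.91, 2.91], [-0.94, 2.29], [0.18, 2.7], [-1.29, 4.43], [0.17, 2.64], [-3, 3]. Speed limits (rad/s): [2.57, 2.57, 3.14, 3.14, 3.14, 3.14].

INTERFACE

Orientations are given as a rotation vector (axis times angle).
In Python, from workcell import bot gives the robot as it stands. Calls block until the motion is done:
- bot.goto(position, orientation): joint-space move of the TCP to a pose.
- bot.line_to(position, rot=None, max_speed=0.15): straight line of the TCP; rot=None keeps the orientation; max_speed is the mean speed in m/s.
- bot.set_joints(angles): joint-space move.
- bot.set_gripper(opening, newtons=None): opening from 0.0 (shut) to 1.0 (fully open); newtons is the grip in N (None keeps the last); returns when the fingers have stopped.
- bot.hold(seconds).
- bot.inverse_kinematics(position, orientation): joint angles nearest the present ones, or None.
- bot.read_camera(name): name is "scene" or "top" or "wrist"; returns a dict with "pixels" (400x640x3 uint8, blue, green, red), "fx", "fy", "cx", "cy" (pixels), "k1" (the pictures are not rectified: a ray, as slopes to the right and down, at radius r is drawn at 1 + k1 r^2 times it, then the intrinsics apply), "R" (3x3) and "t" (3): a world point X has camera coordinates R X + t. Camera axes: x right, y down, z forward; pixel columns grow to the right and rows downward; lengths in m; the calibration is good to about 2 mm. A picture is of the moment at which its call begins. There is no depth.
A pose or a line that the arm cannot do raises bot.MotionError and nothing moves.
- bot.job_done(): hands the job in, once; it reports no verdict.
Readings, each from a call of its own:
- bot.current_clock(): time.
- bot.current_joints(): joint angles.
- bot.current_joint_vel(): joint speeds.
- bot.current_effort(): joint torques, N m.
- bot.current_ee_pos(): TCP position.
- bot.current_tool_rot(): TCP orientation.
- bot.current_contact_force(): force on the tool from outside, world axes, zero at the start.
- bot.current_ft_torque(): the same for the moment, N m.
- bot.current_opening(): opening from 0.0 (shut) to 1.0 (fully open).
Only numpy, scipy, OpenCV 4.12 (cv2) and the standard library are available. Lean on these libraries where they do the work, as an engineer would, in place of code of your own. Each camera call takes 0.05 s, during which the arm holds its last target. There are 200 camera calls.

TASK

Set up the photometer's check set: lay each round mirror that is there flat in the nest of its own colour and nudge it until it is fully home against all three pins, take the orange dust cap off the upright post and lay it in the green tray, and slide the brass spacer sleeve all the way down over the post. Only when these are done, lay the white tile in the square bay and press it down on its stiff platform until it sits level and flush with the rim. Leave the other things on the bench where they are.

Things in the scene. Friction and masses are not known exactly. Their poses are not given: they have to be found in the camera images.
- mirror_blue: Round mirror in a blue cell: a disc 44 mm in diameter, 16 mm thick, about 60 g, lying flat. Origin: the middle of the disc (8 mm above what it lies on), z along its axis. Both faces are mirrors; either may be up. May be absent; then its nest stays empty.
- nest_blue: Fixed blue plate 90 x 90 x 4 mm with 3 upright polished, slippery steel pins (8 mm diameter, 10 mm above the plate). Origin: underside, below the centre of a mirror that is home (black dot). x lies in the plate, the way to nudge: the pins stand 26 mm from the origin at -60, 0 and +60 degrees from x; the -x side is open. The plate reaches from -50 to +40 mm in x, 45 mm either side in y.
- mirror_yellow: Round mirror in a yellow cell: a disc 44 mm in diameter, 16 mm thick, about 60 g, lying flat. Origin: the middle of the disc (8 mm above what it lies on), z along its axis. Both faces are mirrors; either may be up. May be absent; then its nest stays empty.
- nest_yellow: Fixed yellow plate 90 x 90 x 4 mm with 3 upright polished, slippery steel pins (8 mm diameter, 10 mm above the plate). Origin: underside, below the centre of a mirror that is home (black dot). x lies in the plate, the way to nudge: the pins stand 26 mm from the origin at -60, 0 and +60 degrees from x; the -x side is open. The plate reaches from -50 to +40 mm in x, 45 mm either side in y.
- mirror_red: Round mirror in a red cell: a disc 44 mm in diameter, 16 mm thick, about 60 g, lying flat. Origin: the middle of the disc (8 mm above what it lies on), z along its axis. Both faces are mirrors; either may be up. May be absent; then its nest stays empty.
- nest_red: Fixed red plate 90 x 90 x 4 mm with 3 upright polished, slippery steel pins (8 mm diameter, 10 mm above the plate). Origin: underside, below the centre of a mirror that is home (black dot). x lies in the plate, the way to nudge: the pins stand 26 mm from the origin at -60, 0 and +60 degrees from x; the -x side is open. The plate reaches from -50 to +40 mm in x, 45 mm either side in y.
- sleeve: Brass spacer sleeve: ring 44 mm outside, 23 mm bore, 22 mm high, about 70 g, lying flat. Origin: middle of the ring, at half height (11 mm above what it lies on), z along the bore. Either end may be up.
- post: Fixed grey base 70 x 70 x 8 mm with an upright steel shaft 20 mm in diameter at its centre, its top (chamfered over the last 4 mm) 33 mm above the table. Origin: centre of the underside of the base, z up.
- post_foot (a point): Foot of the shaft on the top of the base, 8 mm above the table: where the centre of the sleeve's underside belongs.
- cap: Orange dust cap that covers the shaft of the post at the start: a cup turned mouth down, 40 mm outside, 28 mm high, bore 23 mm, its 4 mm thick closed end resting on the shaft's top, about 30 g. Origin: on its axis at half height (then 23 mm above the table).
- tray: Fixed open green tray 80 x 80 mm outside, walls 4 mm thick and 20 mm high, for the dust cap. Origin: centre of its underside, x and y along its walls.
- tile: White ceramic reference tile, 56 x 56 mm, 12 mm thick, about 90 g, edges along its x and y. Origin: middle of the tile (6 mm above what it lies on). Either face may be up.
- bay: Fixed grey square bay 80 x 80 mm outside, its rim 28 mm above the table; inside 60 x 60 mm (2 mm play round the tile). The walls across its x axis are whole; those across y have a 36 mm wide gap in the middle for fingers. Its floor is a black lift platform. Origin: centre of the underside, z up, x and y along the walls.
- bay_seat (a point): Centre of the platform's top when fully pressed down, 16 mm above the table: where the centre of the tile's underside finally belongs; the tile's top is then flush with the rim.
- lift (a joint): Lift platform of the bay, m: 0 = up (its top 24 mm above the table, the tile then stands 8 mm proud of the rim), 0.008 = pressed fully down. It moves stiffly (about 6 N) and stays where it is left.
- pot: White pot with red lid, 32 mm diameter, 42 mm high; a bystander, to be left alone.
- vial: Amber vial with white cap, 26 mm diameter, 45 mm high; a bystander, to be left alone.
- driver: Screwdriver, 150 mm, lying; a bystander, to be left alone.
- beaker: Clear beaker, 56 mm diameter, 50 mm high; a bystander, to be left alone.
- slidebox: Blue slide box 60 x 90 x 30 mm; a bystander, to be left alone.
- marker: Green marker, 14 mm thick, 120 mm long, lying; a bystander, to be left alone.
- cleaner: White bottle with blue cap, 44 mm diameter, 70 mm high; a bystander, to be left alone.
Things that resemble listed ones, but are neither listed nor needed, are in the scene too. Leave any turquoise look-alike of the cap alone.

How it is judged:
On the way, in this order (a step that is already met when the one before it is completed fails the run):
1. the cap is in the tray, every mirror present is home in its nest and the sleeve is down on the post (x of cap in the frame of tray between -0.036 and 0.036 m and y of cap in the frame of tray between -0.036 and 0.036 m and height (world z) of cap below 0.026 m and horizontal distance between mirror_blue and nest_blue below 0.0025 m and z of mirror_blue in the frame of nest_blue below 0.014 m and angle between the z axis of mirror_blue and the z axis of nest_blue, either way round below 0.08 rad and horizontal distance between mirror_yellow and nest_yellow below 0.0025 m and z of mirror_yellow in the frame of nest_yellow below 0.014 m and angle between the z axis of mirror_yellow and the z axis of nest_yellow, either way round below 0.08 rad and horizontal distance between mirror_red and nest_red below 0.0025 m and z of mirror_red in the frame of nest_red below 0.014 m and angle between the z axis of mirror_red and the z axis of nest_red, either way round below 0.08 rad and horizontal distance between sleeve and post_foot below 0.005 m and angle between the z axis of sleeve and the z axis of post, either way round below 0.08 rad and height (world z) of sleeve below 0.022 m), for 0.2 s.
2. the tile lies in the bay and is pressed down flush (value of joint lift above 0.0065 m and horizontal distance between tile and bay_seat below 0.006 m and angle between the z axis of tile and the z axis of bay, either way round below 0.08 rad and height (world z) of tile below 0.0245 m), for 0.2 s.
At the end, for the whole second after the job is handed in: Cap inside the tray; mirrors flat in their nests, centre within 2.5 mm of home, 2 mm of the plate; sleeve on the post, within 5 mm of its axis, 3 mm of the base; lift 6.5 mm or more down, tile within 6 mm of the bay's centre, 2.5 mm of its seat; all three kinds level to 4 degrees; all at rest (all of step 1 and all of step 2 and linear speed of each of mirror_blue, mirror_yellow, mirror_red, sleeve, tile, cap below 0.02 m/s); the robot touches nothing.
It fails at once if a bystander is moved by more than 40 mm (distance of any of pot, vial, driver, beaker, slidebox, marker, cleaner from where it was at the start of the episode above 0.04 m).
Of mirror_blue, mirror_yellow, mirror_red only 2 to 3 are there at a start; the rules pass over those that are not, and their reading is None.
At some moment in a run one of mirror_blue, mirror_yellow, mirror_red, sleeve, tile may be knocked a few centimetres aside while the robot is not near it.
Once in a run the grip may slacken for a moment while it holds something.
It also fails if it takes over 210 s, if anything falls off the work surface, if the arm or the gripper's body presses on something with over 40 N, if the wrist force passes 120 N, or if a joint passes its speed limit or range.

## Working session

There is one attempt and no reset: what is moved stays moved. The work goes in short steps, each a Python script; the robot and the scene stay as the last script left them, time stands still between calls to the robot, and variables do not carry over. Pictures are saved under pics/ and viewed, about 12 in all and at most 16, crops included, and the job is handed in when it is done.

```bash
ls; mkdir -p pics; python3 - <<'E'
from workcell import bot
import cv2
for n in ("scene","top"):
    c=bot.read_camera(n); cv2.imwrite(f"pics/{n}0.png",c["pixels"])
    print(n,c["fx"],c["fy"],c["cx"],c["cy"],c["k1"],c["R"],c["t"])
print(bot.current_clock(),bot.current_tool_rot())
E
```

```text
pics
scene 386.74430232862375 386.74430232862375 321.5339098683708 207.95081824331552 -0.07975601245530627 [[ 0.64587313  0.76328116 -0.01580386]
 [ 0.51931859 -0.4544222  -0.72374627]
 [-0.55960352  0.45924103 -0.68988519]] [-0.35103617 -0.24520706  1.40795941]
top 434.5950866109354 434.5950866109354 319.82679465121544 200.50290430063885 0.04057890991969847 [[ 0.00172971 -0.999988    0.0045829 ]
 [-0.98542274 -0.0024841  -0.1701054 ]
 [ 0.17011474 -0.00422186 -0.98541522]] [-3.90967104e-04  5.49937123e-01  1.08645139e+00]
0.1 [ 2.55453897e+00  1.82745057e+00 -2.38031781e-03]
```

View pics/top0.png

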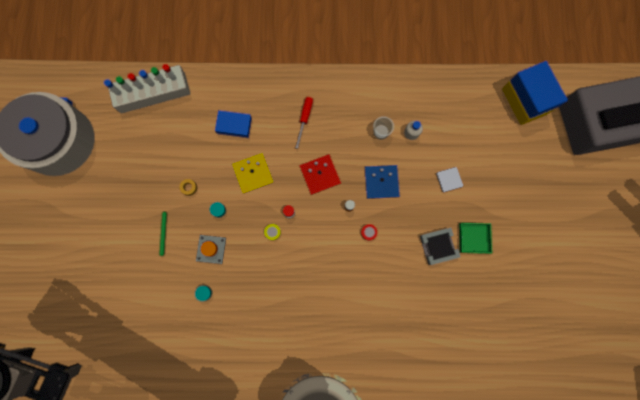

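View pics/scene0.png

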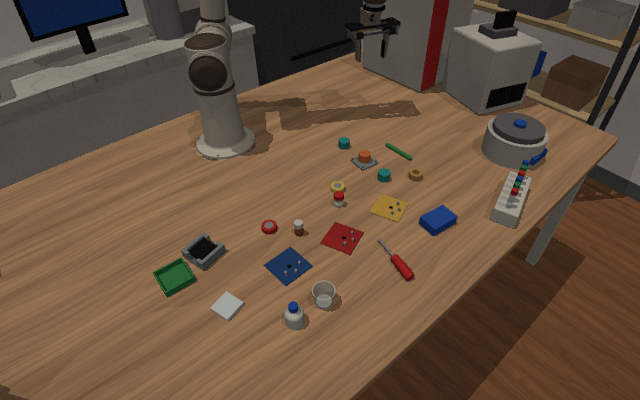

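Top view: the brass ring (188,187) is the sleeve. The orange cap is on the post (208,249), and the turquoise look-alikes are at (218,210) and (203,293). The mirrors are yellow (272,232) and red (369,232); I see no blue one. The red lid at (288,211) is the pot. The tile is at (449,180), the bay at (439,246) and the tray at (475,238). Next I'll write helpers and go close with the wrist camera.

```bash
cat > h.py <<'E'
from workcell import bot
import cv2, numpy as np
from scipy.spatial.transform import Rotation as Ro
def ray(c,u,v):
    d=np.array([(u-c["cx"])/c["fx"],(v-c["cy"])/c["fy"]]); s=d.copy()
    for _ in range(20): s=d/(1+c["k1"]*(s@s))
    return s
def cast(c,u,v,z):
    R,t=np.array(c["R"]),np.array(c["t"]); o=-R.T@t; d=R.T@np.r_[ray(c,u,v),1]
    return o+d*(z-o[2])/d[2]
def proj(c,X):
    p=np.array(c["R"])@X+np.array(c["t"]); s=p[:2]/p[2]; s=s*(1+c["k1"]*(s@s))
    return np.array([s[0]*c["fx"]+c["cx"],s[1]*c["fy"]+c["cy"]])
HSV=dict(orange=((7,150,90),(17,255,255)),yellow=((23,140,90),(35,255,255)),red=((172,150,60),(6,255,255)),
 blue=((100,140,50),(125,255,255)),green=((50,100,40),(75,255,255)),white=((0,0,150),(180,60,255)),brass=((18,110,80),(26,255,255)))
def mask(img,col):
    h=cv2.cvtColor(img,cv2.COLOR_BGR2HSV); lo,hi=HSV[col]
    if lo[0]>hi[0]: return cv2.inRange(h,(lo[0],)+lo[1:],(180,)+hi[1:])|cv2.inRange(h,(0,)+lo[1:],hi)
    return cv2.inRange(h,lo,hi)
def blobs(img,col,amin=40):
    cs,_=cv2.findContours(mask(img,col),cv2.RETR_EXTERNAL,cv2.CHAIN_APPROX_NONE)
    return [k for k in cs if cv2.contourArea(k)>amin]
def wpts(c,k,z): return np.array([cast(c,u,v,z)[:2] for u,v in k.reshape(-1,2)])
def rect(P):
    (cx,cy),(w,h),a=cv2.minAreaRect(P.astype(np.float32)); return np.array([cx,cy]),(w,h),a
def circ(P):  # least-squares circle
    A=np.c_[2*P,np.ones(len(P))]; s=np.linalg.lstsq(A,(P**2).sum(1),rcond=None)[0]
    return s[:2],np.sqrt(s[2]+s[:2]@s[:2])
def down(yaw): return (Ro.from_euler("z",yaw)*Ro.from_euler("x",np.pi)).as_rotvec()
def best(p,yaw):  # yaw or yaw+-pi: the one with least |q6|
    c=[]
    for y in (yaw,yaw+np.pi,yaw-np.pi):
        q=bot.inverse_kinematics(p,down(y))
        if q is not None: c.append((abs(q[5]),y))
    return min(c)[1]
def go(p,yaw):
    y=best(p,yaw); bot.goto(p,down(y)); return y
def pic(n,name):
    c=bot.read_camera(n); cv2.imwrite(f"pics/{name}.png",c["pixels"]); return c
E
python3 - <<'E'
from h import *
c=bot.read_camera("top"); im=c["pixels"]
for col in HSV:
    for k in blobs(im,col):
        x,y,w,h=cv2.boundingRect(k)
        P=wpts(c,k,0.01); r=rect(P)
        if x>90 and x<500 and y>80: print(col,(x+w//2,y+h//2),cv2.contourArea(k),r[0].round(3),np.round(r[1],3),round(r[2]))
w=bot.read_camera("wrist"); T=Ro.from_rotvec(bot.current_tool_rot()).as_matrix()
R=np.array(w["R"]);print(w["fx"],w["cx"],w["cy"],w["k1"]); print("cam in tool",T.T@(-R.T@w["t"]-bot.current_ee_pos()),(R@T).round(3))
E
```

```text
orange (408, 392) 837.0 [ 0.071 -0.219] [0.258 0.032] 89
orange (447, 381) 68.5 [ 0.099 -0.316] [0.014 0.112] 2
orange (387, 266) 41.5 [ 0.384 -0.176] [0.018 0.028] 14
orange (105, 249) 46.5 [0.426 0.563] [0.049 0.016] 90
orange (249, 250) 137.5 [0.425 0.188] [0.029 0.118] 0
orange (510, 254) 275.0 [ 0.415 -0.496] [0.063 0.077] 0
orange (415, 249) 69.0 [ 0.428 -0.25 ] [0.041 0.034] 82
orange (290, 251) 121.0 [0.423 0.081] [0.05  0.094] 5
orange (209, 249) 178.0 [0.427 0.294] [0.04  0.039] 3
orange (277, 242) 45.0 [0.452 0.116] [0.027 0.054] 43
orange (309, 222) 331.5 [0.499 0.029] [0.051 0.165] 0
orange (277, 145) 58.0 [0.708 0.119] [0.025 0.064] 19
orange (219, 95) 67.0 [0.857 0.284] [0.027 0.059] 0
yellow (272, 232) 207.0 [0.471 0.128] [0.043 0.043] 0
yellow (252, 173) 980.5 [0.633 0.185] [0.088 0.089] 21
red (369, 232) 180.5 [ 0.473 -0.129] [0.04 0.04] 89
red (288, 211) 85.0 [0.529 0.086] [0.03  0.027] 1
red (320, 174) 940.0 [0.63  0.001] [0.088 0.087] 22
red (306, 110) 173.0 [0.814 0.04 ] [0.023 0.077] 76
blue (382, 182) 864.0 [ 0.61  -0.167] [0.084 0.083] 3
blue (233, 124) 656.0 [0.773 0.242] [0.091 0.062] 83
green (475, 238) 858.5 [ 0.458 -0.41 ] [0.082 0.077] 89
green (163, 233) 125.0 [0.469 0.416] [0.011 0.111] 90
white (341, 389) 209.5 [ 0.078 -0.05 ] [0.081 0.025] 56
white (350, 204) 40.5 [ 0.547 -0.081] [0.02 0.02] 63
white (450, 179) 355.0 [ 0.617 -0.352] [0.054 0.054] 16
brass (272, 232) 247.0 [0.472 0.128] [0.045 0.048] 0
brass (188, 187) 201.0 [0.594 0.357] [0.041 0.046] 0
brass (252, 173) 1097.5 [0.633 0.185] [0.094 0.094] 21
344.9246393860747 315.50812266942376 201.23836115847305 -0.0322765943079647
cam in tool [ 0.00048677 -0.08284228 -0.16912378] [[ 1.    -0.     0.002]
 [ 0.001  0.957 -0.29 ]
 [-0.001  0.29   0.957]]
```

```bash
cat >> h.py <<'E'
def look(xy,yaw,name,camz=0.33):
    ty=np.array([np.sin(yaw),-np.cos(yaw)]); p=np.r_[np.array(xy)+0.083*ty,camz-0.169]
    bot.goto(p,down(yaw)); bot.hold(0.3); return pic("wrist",name)
E
python3 - <<'E'
from h import *
H=-np.pi/2
ims=[]
for xy,n in (((.427,.29),"cap"),((.633,.185),"ny"),((.63,.001),"nr")):
    c=look(xy,H,n); ims.append(c["pixels"])
    np.save(f"pics/{n}.npy",c,allow_pickle=True)
c=look((.432,-.318),H,"bay"); ims.append(c["pixels"]); np.save("pics/bay.npy",c,allow_pickle=True)
m=np.vstack([np.hstack(ims[:2]),np.hstack(ims[2:])])
cv2.imwrite("pics/m1.png",cv2.resize(m,(800,500),interpolation=cv2.INTER_AREA)); print(bot.current_clock())
E
```

```text
6.5917
```

View pics/m1.png

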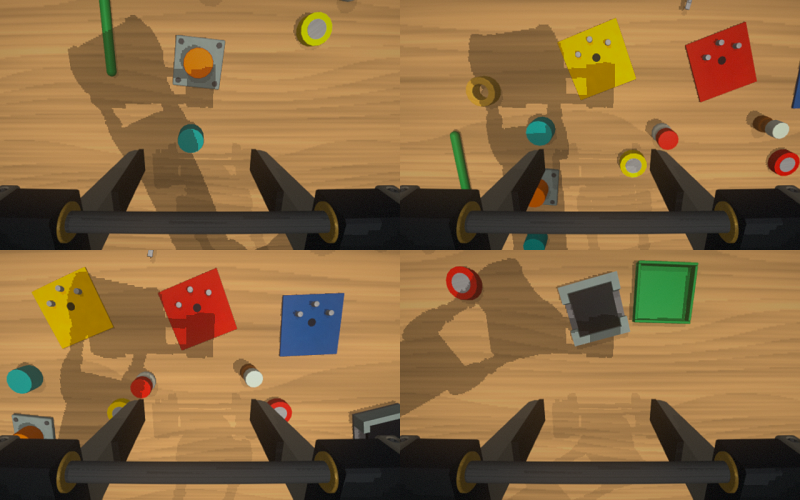

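The orange cap is at about (198,62) on the post base, with a turquoise one at (190,138) to leave alone. The pins are on the far (+x) side of the yellow, red and blue nests. The bay (592,308) and tray (665,292) are clear. Still no blue mirror in any view.

```bash
cat > m.py <<'E'
from h import *
HS2=dict(orange=((5,150,40),(17,255,255)),yellow=((24,170,40),(35,255,255)),red=((172,170,40),(4,255,255)))
HSV.update(HS2)
def nest(c,col):
    K=max(blobs(c["pixels"],col,1500),key=cv2.contourArea); ctr,s,a=rect(wpts(c,cv2.convexHull(K),.004))
    a=(np.deg2rad(a)+np.pi/4)%(np.pi/2)-np.pi/4; ax=np.array([np.cos(a),np.sin(a)])
    g=cv2.cvtColor(c["pixels"],cv2.COLOR_BGR2GRAY); M=np.zeros_like(g); cv2.drawContours(M,[cv2.convexHull(K)],-1,255,-1)
    M=cv2.erode(M,np.ones((9,9))); h=cv2.cvtColor(c["pixels"],cv2.COLOR_BGR2HSV)
    D=((g<40)&(h[...,1]<120)&(M>0)).astype(np.uint8)
    n,_,st,ce=cv2.connectedComponentsWithStats(D); 
    dots=[(st[i,4],cast(c,*ce[i],.004)[:2].round(4)) for i in range(1,n) if st[i,4]>15]
    return ctr,s,a,ctr+.005*ax,dots
E
python3 - <<'E'
from m import *
L=lambda n:np.load(f"pics/{n}.npy",allow_pickle=True).item()
c=L("cap")
for k in blobs(c["pixels"],"orange",300):
    x,y,w,h=cv2.boundingRect(k)
    if y<170 and w<90: print("cap",(x,y,w,h),circ(wpts(c,cv2.convexHull(k),.037)),rect(wpts(c,k,.037)))
print(nest(L("ny"),"yellow")); print(nest(L("nr"),"red"))
c=L("bay"); 
K=max(blobs(c["pixels"],"green",500),key=cv2.contourArea); print("tray",rect(wpts(c,K,.02)))
hs=cv2.cvtColor(c["pixels"],cv2.COLOR_BGR2HSV); d=((hs[...,2]<60)&(hs[...,1]<90)).astype(np.uint8)*255
d[:,:220]=0;d[180:]=0;d[:,380:]=0
d=cv2.morphologyEx(d,cv2.MORPH_OPEN,np.ones((5,5)))
K=max(cv2.findContours(d,0,1)[0],key=cv2.contourArea); print("platform",rect(wpts(c,K,.024)),cv2.boundingRect(K))
s=((hs[...,1]<70)&(hs[...,2]>0)).astype(np.uint8)*255
s[:,:220]=0;s[180:]=0;s[:,372:]=0
s=cv2.morphologyEx(s,cv2.MORPH_OPEN,np.ones((3,3)))
K=max(cv2.findContours(s,0,1)[0],key=cv2.contourArea); print("bay",rect(wpts(c,K,.028)),cv2.boundingRect(K))
v=np.hstack([cv2.resize(c["pixels"][20:170,230:390],None,fx=2.4,fy=2.4,interpolation=cv2.INTER_CUBIC),
 cv2.resize(L("cap")["pixels"][20:170,230:390],None,fx=2.4,fy=2.4,interpolation=cv2.INTER_CUBIC)]); cv2.imwrite("pics/c1.png",v)
E
```

```text
cap (293, 76, 48, 50) (array([0.42258289, 0.28950871]), np.float64(0.019397421426345096)) (array([0.42258203, 0.28935757]), (0.03824373707175255, 0.03811759129166603), 45.33565139770508)
(array([0.63101035, 0.18615526]), (0.08893844485282898, 0.08903937041759491), np.float64(0.3702552250330542), array([0.63567153, 0.18796453]), [])
(array([0.6284228 , 0.00152469]), (0.08871904015541077, 0.08867422491312027), np.float64(0.37692368053407166), array([0.6330718, 0.003365 ]), [])
tray (array([ 0.45456362, -0.40825915]), (0.08155868947505951, 0.07879804819822311), 88.64849090576172)
platform (array([ 0.43366563, -0.31338021]), (0.055300161242485046, 0.05869210883975029), 14.877594947814941) (270, 52, 79, 73)
bay (array([ 0.43193075, -0.31373498]), (0.07992153614759445, 0.07989341020584106), 14.947867393493652) (253, 34, 115, 120)
```

View pics/c1.png

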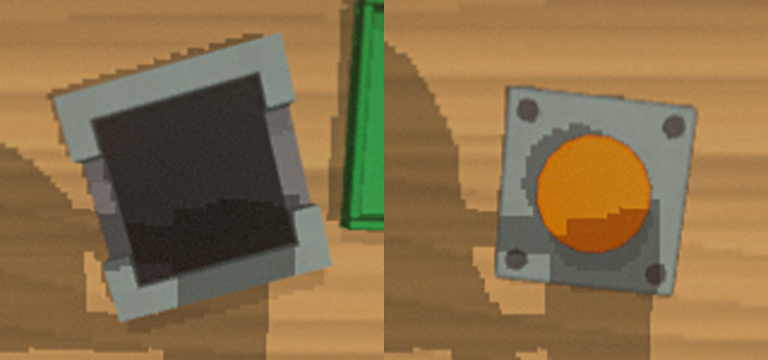

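```bash
cat >> h.py <<'E'
def pick(xy,yaw,z,wide,N=25,up=0.13):
    y=go([*xy,up],yaw); bot.set_gripper(wide); bot.line_to([*xy,z],max_speed=.1); bot.set_gripper(0,N)
    o=bot.current_opening(); bot.line_to([*xy,up],max_speed=.12)
    print("grip mm",o*92,"after lift",bot.current_opening()*92,"t",bot.current_clock()); return y
E
cat >> m.py <<'E'
NY=np.array([.6357,.188]);NR=np.array([.6331,.0034]);NA=dict(yellow=.370,red=.377)
BAY=np.array([.432,-.3137]);BA=np.deg2rad(14.9);TRAY=np.array([.4546,-.410])
E
python3 - <<'E'
from m import *
pick((.4226,.2895),-np.pi/2,.022,.75)
go([*TRAY,.13],0); print(bot.current_opening()*92)
bot.line_to([*TRAY,.023],max_speed=.1); bot.set_gripper(.62); bot.hold(.3); bot.line_to([*TRAY,.13],max_speed=.15)
c=pic("top","t1"); print(bot.current_clock())
c=look((.4226,.2895),-np.pi/2,"post",.30); np.save("pics/post.npy",c,allow_pickle=True)
d=look((.594,.357),-np.pi/2,"slv",.30); np.save("pics/slv.npy",d,allow_pickle=True)
e=pic("top","t2")
cv2.imwrite("pics/m2.png",np.vstack([np.hstack([c["pixels"][:240,180:460],d["pixels"][:240,180:460]]),e["pixels"][90:310,130:690-0][:, :][:,:][:,:560] if False else cv2.resize(e["pixels"][100:280,150:510],(560,280))]))
E
```

```text
grip mm 38.91060298545106 after lift 39.23730364964649 t 12.1417
39.287496057406265
17.5083
```

View pics/m2.png

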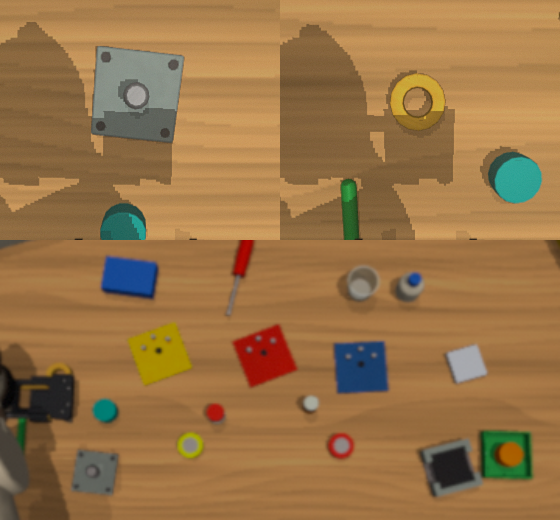

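The cap is in the tray (510,455 in the lower panel), the post is bare with its shaft top at (136,96), and the sleeve ring is at (417,102). No blue mirror anywhere.

```bash
cat >> m.py <<'E'
def sleeve(c,z=.022,box=(200,30,460,200)):
    h=cv2.cvtColor(c["pixels"],cv2.COLOR_BGR2HSV); M=cv2.inRange(h,(19,165,60),(30,255,255))
    m=np.zeros_like(M); x0,y0,x1,y1=box; m[y0:y1,x0:x1]=M[y0:y1,x0:x1]
    m=cv2.morphologyEx(m,cv2.MORPH_OPEN,np.ones((3,3)))
    K=max(cv2.findContours(m,0,1)[0],key=cv2.contourArea); return circ(wpts(c,cv2.convexHull(K),z)),cv2.boundingRect(K)
E
python3 - <<'E'
from m import *
L=lambda n:np.load(f"pics/{n}.npy",allow_pickle=True).item()
print("sleeve",sleeve(L("slv")))
c=L("post"); im=c["pixels"]; h=cv2.cvtColor(im,cv2.COLOR_BGR2HSV)
g=cv2.cvtColor(im,cv2.COLOR_BGR2GRAY)[60:130,280:350]
print("grey",g[36,20:55])
for z in (.033,):
  for cc in np.array(cv2.HoughCircles(cv2.resize(g,None,fx=4,fy=4,interpolation=cv2.INTER_CUBIC),cv2.HOUGH_GRADIENT,1,20,param1=80,param2=15,minRadius=20,maxRadius=60))[0][:4]:
    u,v=cc[:2]/4-.375+np.array([280,60]); print(u,v,cc[2]/4,cast(c,u,v,z)[:2], "r mm",cc[2]/4/c["fx"]*(.30-.033)*1000)
b=cv2.inRange(h,(80,0,40),(130,80,255)); b[:20]=0;b[180:]=0;b[:,:250]=0;b[:,400:]=0
K=max(cv2.findContours(cv2.morphologyEx(b,cv2.MORPH_CLOSE,np.ones((5,5))),0,1)[0],key=cv2.contourArea); print(cv2.boundingRect(K),rect(wpts(c,cv2.convexHull(K),.008)))
E
```

```text
sleeve ((array([0.58834234, 0.35614072]), np.float64(0.02130253517647853)), (290, 74, 55, 56))
grey [ 98 101  98  82  79  86 100 151 166 161 161 163 165 164 164 163 163 164
 165 167 168 164 168 169 170 143 109  99  90 114 141 141 142 142 141]
315.5 95.25 9.725 [0.42270311 0.28974029] r mm 7.527949
316.75 100.5 8.6 [0.41893867 0.28880948] r mm 6.657106
311.25 98.25 8.025 [0.42055722 0.29290511] r mm 6.2120085
(275, 128, 1, 1) (array([0.3966608 , 0.32346642]), (0.0, 0.0), 0.0)
```

```bash
python3 - <<'E'
from m import *
H=-np.pi/2; P=np.array([.4227,.2896])
pick((.5883,.3561),H,.004,.75,30)
go([*P,.10],H); f0=np.array(bot.current_contact_force()); print(bot.current_opening()*92)
bot.line_to([*P,.041],max_speed=.1)
for z in np.arange(.037,.0125,-.004).tolist()+[.0128]:
    bot.line_to([*P,z],max_speed=.04); f=np.array(bot.current_contact_force())-f0; print(round(z,4),f.round(1))
    if f[2]>15 : break
print(bot.current_opening()*92, bot.current_ee_pos())
bot.set_gripper(.75); bot.hold(.2); bot.line_to([*P,.13])
c=look(P,H,"post2",.30); print(sleeve(c,.030),bot.current_clock())
cv2.imwrite("pics/m3.png",cv2.resize(c["pixels"][:200,200:440],None,fx=2,fy=2))
E
```

```text
grip mm 42.53203234076442 after lift 42.621864426438364 t 27.7333
42.624686812549776
0.037 [-0.7 -0.9  0.3]
0.033 [ 0.6  0.1 -0.1]
0.029 [ 0.1 -1.1 -0.3]
0.025 [ 0.4 -0.8  0.1]
0.021 [-0.4 -0.   0.1]
0.017 [ 0.1 -1.4 -0.1]
0.013 [ 0.5 -1.1 -1.1]
0.0128 [ 0.1 -0.7  0.2]
42.698990990932266 [0.4227639  0.28963398 0.01287482]
((array([0.42259246, 0.29006518]), np.float64(0.021044304389908803)), (288, 66, 56, 58)) 35.975
```

View pics/m3.png

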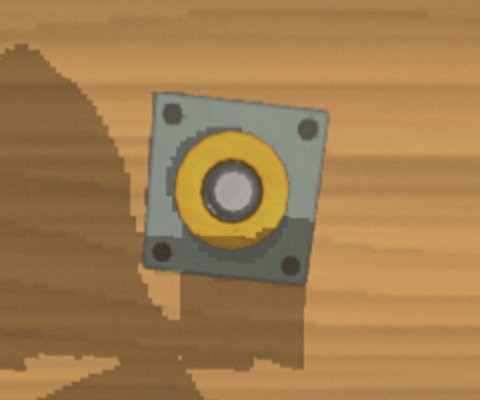

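Sleeve seated concentric on the post. Next the yellow mirror.

```bash
cat >> m.py <<'E'
def disc(c,col,z=.016,box=(230,40,420,190)):
    M=mask(c["pixels"],col); m=np.zeros_like(M); x0,y0,x1,y1=box; m[y0:y1,x0:x1]=M[y0:y1,x0:x1]
    K=max(cv2.findContours(m,0,1)[0],key=cv2.contourArea); return circ(wpts(c,cv2.convexHull(K),z)),cv2.boundingRect(K)
def fetch(col,xy,N,a):
    H=a-np.pi/2; c=look(xy,-np.pi/2,col+"m",.30); (p,r),b=disc(c,col); print("mirror",p,r,b)
    if not .018<r<.025: return False
    pick(p,H,.003,.72,30)
    ax=np.array([np.cos(a),np.sin(a)]); q=N-.010*ax
    go([*q,.10],H); print(bot.current_opening()*92)
    bot.line_to([*q,.0085],max_speed=.08); bot.set_gripper(.6); bot.hold(.2); bot.line_to([*q,.06])
    return True
def nudge(N,a,lim=-.030,F=5):
    H=a-np.pi/2; ax=np.array([np.cos(a),np.sin(a)]); s=N-.049*ax
    bot.line_to([*s,.06]); bot.set_gripper(0,20)
    bot.line_to([*s,.010],max_speed=.08); bot.hold(.2); f0=np.array(bot.current_contact_force())
    for d in np.arange(-.045,lim,.001):
        bot.line_to([*(N+d*ax),.010],max_speed=.02); f=-(np.array(bot.current_contact_force())-f0)[:2]@ax
        if f>F: break
    bot.hold(.2); print("stop",d,f,bot.current_ee_pos())
    bot.line_to([*s,.010],max_speed=.04); bot.line_to([*s,.13])
def check(N,col):
    c=look(N,-np.pi/2,col+"h",.30); np.save(f"pics/{col}h.npy",c,allow_pickle=True)
    cv2.imwrite(f"pics/{col}h.png",cv2.resize(c["pixels"][:200,200:440],None,fx=2,fy=2)); return c
E
python3 - <<'E'
from m import *
if fetch("yellow",(.469,.127),NY,NA["yellow"]):
    nudge(NY,NA["yellow"]); check(NY,"yellow"); print(bot.current_clock())
E
```

```text
mirror [0.46868631 0.12776817] 0.02152492743080109 (289, 67, 55, 57)
grip mm 43.17380348727525 after lift 42.966046613153935 t 40.8333
43.453657853080024
stop -0.030999999999999986 2.3765285993839997 [0.60649067 0.17658692 0.00992792]
52.6083
```

View pics/yellowh.png

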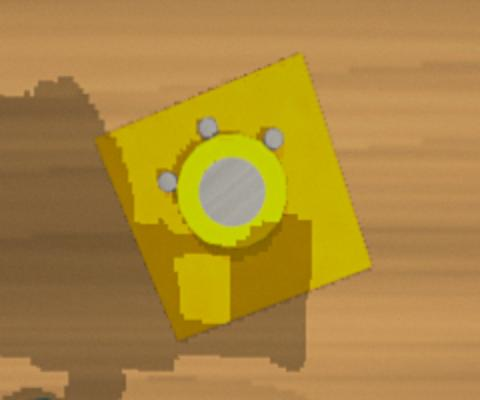

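The mirror (232,190) is next to all three pins, but the push only reached 2.4 N. I'll nudge again until the force is clear.

```bash
sed -i 's/    bot.line_to(\[\*s,.06\]); bot.set_gripper(0,20)/    go([*s,.06],H); bot.set_gripper(0,20)/' m.py
python3 - <<'E'
from m import *
nudge(NY,NA["yellow"],-.024,8); c=check(NY,"yellow"); print(bot.current_clock())
im=c["pixels"]; h=cv2.cvtColor(im,cv2.COLOR_BGR2HSV); m=cv2.inRange(h,(0,0,60),(180,90,255)); m[:60]=0;m[130:]=0;m[:,:280]=0;m[:,350:]=0
for K in cv2.findContours(m,0,1)[0]:
    if cv2.contourArea(K)>300: print("mirror",circ(wpts(c,cv2.convexHull(K),.020)),NY)
E
```

```text
stop -0.028999999999999984 8.602226720549417 [0.60660663 0.1767439  0.009841  ]
61.25
mirror (array([0.63583083, 0.18802028]), np.float64(0.012765365768593346)) [0.6357 0.188 ]
```

View pics/yellowh.png

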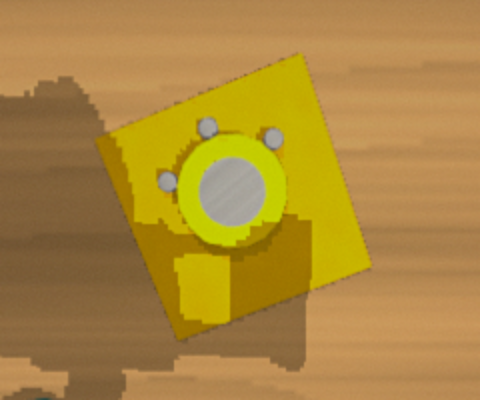

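Yellow is home: measured 0.2 mm from the nest origin, with an 8.6 N stop. Red next.

```bash
python3 - <<'E'
from m import *
if fetch("red",(.470,-.128),NR,NA["red"]):
    nudge(NR,NA["red"],-.024,8); c=check(NR,"red"); print(bot.current_clock())
    im=c["pixels"]; h=cv2.cvtColor(im,cv2.COLOR_BGR2HSV); m=cv2.inRange(h,(0,0,60),(180,90,255)); m[:60]=0;m[130:]=0;m[:,:280]=0;m[:,350:]=0
    for K in cv2.findContours(m,0,1)[0]:
        if cv2.contourArea(K)>300: print("mirror",circ(wpts(c,cv2.convexHull(K),.020)),NR)
t=pic("top","t3"); cv2.imwrite("pics/m4.png",np.vstack([cv2.imread("pics/redh.png")[:,:480],cv2.resize(t["pixels"][90:280,150:510],(480,190))]))
E
```

```text
mirror [ 0.46886241 -0.1296442 ] 0.021194236438327452 (292, 69, 54, 56)
grip mm 42.9993103180753 after lift 42.97095965105471 t 67.5167
43.296651982845056
stop -0.028999999999999984 10.166079308893215 [ 0.60405738 -0.0081257   0.00988782]
79.825
mirror (array([0.6331453 , 0.00333803]), np.float64(0.012814437240710191)) [0.6331 0.0034]
```

View pics/m4.png

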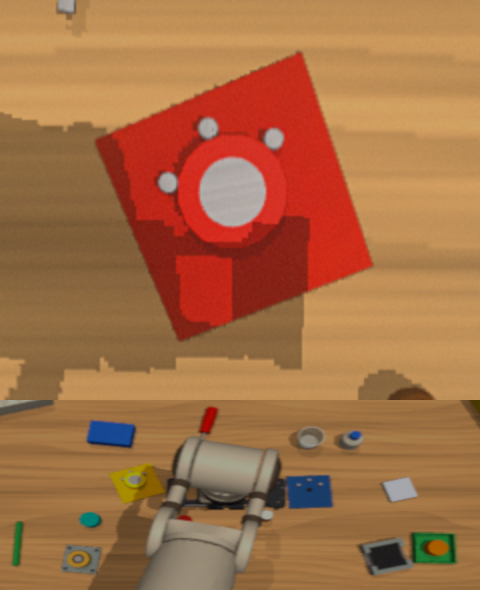

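Red is home too (0.1 mm off, 10.2 N stop). Cap, sleeve and yellow are unchanged in the top view. Now the tile.

```bash
python3 - <<'E'
from m import *
c=look((.612,-.349),-np.pi/2,"tile",.30)
h=cv2.cvtColor(c["pixels"],cv2.COLOR_BGR2HSV); m=cv2.inRange(h,(0,0,70),(180,75,255)); m[200:]=0;m[:,:200]=0;m[:,450:]=0
K=max(cv2.findContours(cv2.morphologyEx(m,cv2.MORPH_OPEN,np.ones((5,5))),0,1)[0],key=cv2.contourArea)
p,s,a=rect(wpts(c,cv2.convexHull(K),.012)); print("tile",p,s,a)
assert all(.052<x<.06 for x in s)
a=(np.deg2rad(a)+np.pi/4)%(np.pi/2)-np.pi/4
pick(p,a-np.pi/2,.003,.85,35)
go([*BAY,.12],BA-np.pi/2); print(bot.current_opening()*92)
v=pic("wrist","tb"); f0=np.array(bot.current_contact_force())
bot.line_to([*BAY,.040],max_speed=.1)
for z in (.036,.033,.030,.028):
    bot.line_to([*BAY,z],max_speed=.04); f=np.array(bot.current_contact_force())-f0; print(z,f.round(1))
    if f[2]>8: break
bot.set_gripper(.76); bot.hold(.2); bot.line_to([*BAY,.13])
c=look(BAY,-np.pi/2,"tb2",.30); print(bot.current_clock()); cv2.imwrite("pics/m5.png",np.hstack([cv2.resize(c["pixels"][:200,220:420],(400,400)),v["pixels"][:400,120:520]]))
E
```

```text
tile [ 0.6135655  -0.35051319] (0.056258514523506165, 0.05591690540313721) 16.48116683959961
grip mm 55.60864292984176 after lift 55.1864632089366 t 86.275
55.694932361874294
0.036 [-1.3 -0.   0.1]
0.033 [-1.7  0.5 -0.1]
0.03 [-1.2 -0.1  0.3]
0.028 [-0.2 -0.3 -1.4]
91.2583
```

View pics/m5.png

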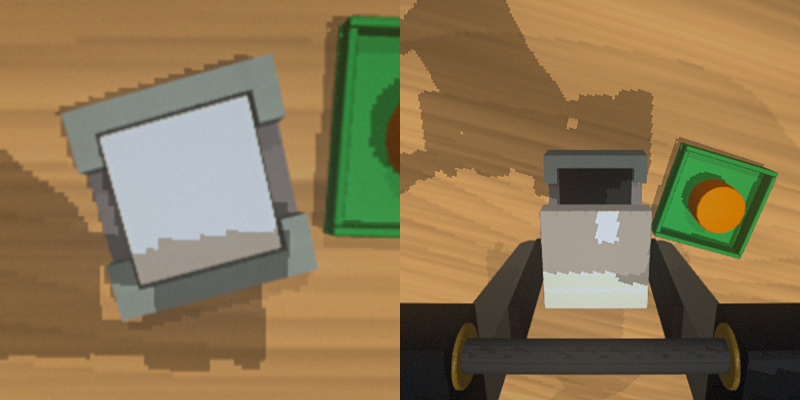

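The tile is inside the bay on the raised platform, so I press it down with shut fingers.

```bash
python3 - <<'E'
from m import *
go([*BAY,.06],BA-np.pi/2); bot.set_gripper(0,20); bot.hold(.2); f0=np.array(bot.current_contact_force())
bot.line_to([*BAY,.039],max_speed=.08)
for z in np.arange(.0375,.0239,-.0005):
    bot.line_to([*BAY,z],max_speed=.02); f=np.array(bot.current_contact_force())-f0
    print(round(z,4),round(bot.current_ee_pos()[2],4),f[2].round(1))
    if f[2]>22: break
bot.line_to([*BAY,.13],max_speed=.08)
look(BAY,-np.pi/2,"tb3",.30)
bot.goto([.35,-.45,.25],down(-np.pi/2)); t=pic("top","t4"); s=pic("scene","s4")
w=cv2.imread("pics/tb3.png")
cv2.imwrite("pics/m6.png",np.vstack([np.hstack([cv2.resize(w[:200,220:420],(300,300)),cv2.resize(s["pixels"][140:340,140:440],(450,300))]),cv2.resize(t["pixels"][90:270,140:515],(750,300))])); print(bot.current_clock())
E
```

```text
0.0375 0.0378 0.4
0.037 0.0371 -0.1
0.0365 0.0365 0.6
0.036 0.036 -0.7
0.0355 0.0355 0.6
0.035 0.035 0.6
0.0345 0.0345 0.1
0.034 0.0343 4.1
0.0335 0.0337 4.4
0.033 0.0331 4.5
0.0325 0.0325 4.0
0.032 0.032 3.7
0.0315 0.0315 5.0
0.031 0.031 3.5
0.0305 0.0305 3.6
0.03 0.03 3.8
0.0295 0.0295 4.7
0.029 0.029 4.6
0.0285 0.0285 3.2
0.028 0.0283 7.4
0.0275 0.0283 10.5
0.027 0.0283 14.7
0.0265 0.0282 18.7
0.026 0.0282 22.6
102.5333
```

View pics/m6.png

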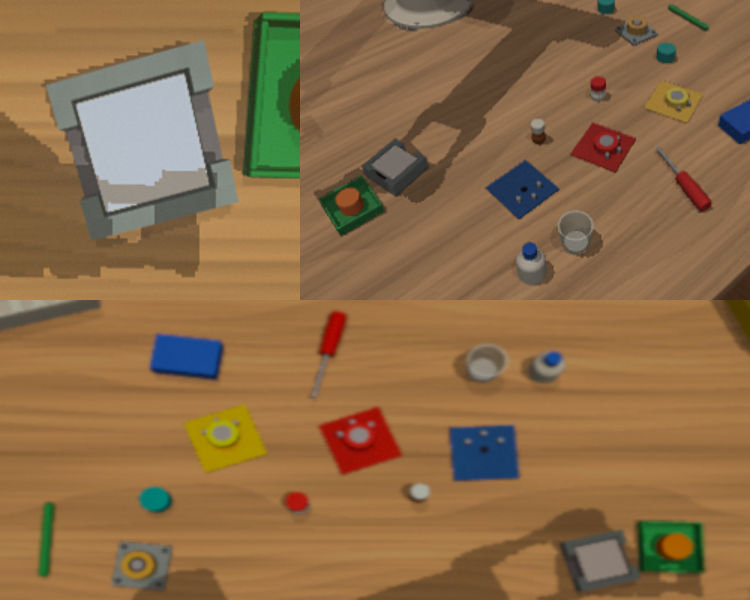

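The tile hit a hard stop at 28.2 mm, so it is flush. I'll re-measure the mirrors and sleeve from close by before handing in.

```bash
python3 - <<'E'
from m import *
ok=True
for N,col in ((NR,"red"),(NY,"yellow")):
    c=look(N,-np.pi/2,col+"f",.30)
    m=cv2.inRange(cv2.cvtColor(c["pixels"],cv2.COLOR_BGR2HSV),(0,0,60),(180,90,255)); m[:60]=0;m[130:]=0;m[:,:280]=0;m[:,350:]=0
    K=max(cv2.findContours(m,0,1)[0],key=cv2.contourArea); p,r=circ(wpts(c,cv2.convexHull(K),.020)); e=np.linalg.norm(p-N); print(col,e,r); ok&=e<.0015
P=np.array([.4227,.2897]); c=look(P,-np.pi/2,"slf",.30); (p,r),b=sleeve(c,.030); print("sleeve",p-P,r); ok&=np.linalg.norm(p-P)<.003
print(bot.current_ee_pos(),bot.current_clock(),ok)
if ok: bot.job_done(); print("handed in")
E
```

```text
red 7.274037514444631e-05 0.01280924764827031
yellow 0.00013575984696134128 0.012796955318000866
sleeve [-0.00011336  0.00033062] 0.021096988364726142
[0.34027445 0.28946356 0.13098903] 107.1333 True
the job is handed in; nothing more can be done
handed in
```

The job is done and handed in at about 107 s of the 210 s allowed; the simulator gives no verdict.

- **Cap:** it lies in the green tray, confirmed in the last top view.
- **Sleeve:** it is all the way down on the post, measured 0.35 mm off the shaft axis.
- **Mirrors:** yellow and red are home, measured 0.14 mm and 0.07 mm off their nest origins. The nudges stopped against the pins at 8.6 N and 10.2 N. Yellow's first nudge ended at only 2.4 N, so I repeated it.
- **Blue mirror:** I saw none in any view, so its nest stays empty.
- **Tile:** it went in last and was pressed to a hard stop at 28.2 mm, against a rim at 28 mm.

One reading differed from what I expected: pressing first met resistance at about 34.3 mm, not 36 mm. The platform had probably already gone down a little when I placed the tile. Pushing force while it moved was about 4 N rather than the stated 6 N. No final check failed. The bystanders looked unmoved in the last pictures, though I did not measure them, and I saw no knocked object or slipped grip.

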